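# Slate slab over the sink edge and onto its stand

## Task

Set the thin dark slate serving slab on its little wooden stand. It is too thin and fragile to be picked up where it lies on the worktop, so first slide it flat until one end sticks out a good 4 cm over the edge of the sink and stays there by itself, then take it by that end and lower it gently onto the stand, lying flat between the two side lips, with both ends sticking out about evenly. Do not push the sugar bowl, the shaker or the egg timer about.

Things in the scene. Friction and masses are not known exactly. Their poses are not given: they have to be found in the camera images.
- slab_center (a point): centre (half-way up) of the loose dark slate slab, a plain flat rectangle 180 x 60 x 3.5 mm, 0.08 to 0.15 kg, flat on the worktop (z = 0). Its y axis runs along its 180 mm length, x across its width, z up; both ends are alike. It starts with its length within about 20 degrees of world y, square to the sink edge.
- slab_end_a (a point): middle of the slab's short end on its +y side (90 mm from the centre)
- slab_end_b (a point): middle of the slab's short end on its -y side (90 mm from the centre)
- sink_edge (a point): fixed point on the worktop's straight edge on the right of the sink, at surface height. The edge runs along world x, from 0.115 m nearer the robot to 0.29 m beyond; the sink (0.24 m deep) is on its +y side, the worktop on its -y side. At the near end a strip of worktop runs on in front of the sink: keep the fingers clear of it.
- stand_seat (a point): centre of the seat (top face, 50 mm above the worktop) of the fixed wooden stand, 93 mm wide and 90 mm long. Its y axis runs along its length, x across, z up. Two lips 9 mm high and 12 mm wide run along its long sides, 69 mm apart inside, open at the ends. The slab lies lengthways between them, 45 mm out at each end.
- stand: the same stand; origin at the centre of its foot on the worktop, same axes
- slab: the same slab; origin at the centre of its underside. Its top is rough, its felted underside smooth: a fingertip pressed lightly on top (4 to 10 N) drags it over the stone. Once an end hangs out 40 to 50 mm, fingers from above, tips below it, can grip that end across its 60 mm width; askew, a finger may hit the worktop, so square it up first (press near one end, swing it).
- sill_bowl: bystander, loose: white sugar bowl without lid, with dark lozenges, 73 x 91 x 46 mm; origin at the centre of its underside
- shaker: bystander, loose: shaker with a domed steel top, 44 mm across and 90 mm high; origin at the centre of its underside
- egg_timer: bystander, loose: white wind-up kitchen timer, 66 mm across and 60 mm high; origin at the centre of its underside

How it is judged:
By the outcome, as a careful person would: the job done as asked, in the order asked, and still so for the second after the job is handed in, with the robot touching nothing.
It also fails if it takes over 69 s, if anything falls off the work surface, if the arm or the gripper's body presses on something with over 40 N, if the wrist force passes 120 N, or if a joint passes its speed limit or range.

## Robot

A 6-joint arm with a two-finger parallel gripper is mounted at the origin on a cart in front of the work surface, level with it; the furniture and walls round the work are solid. World frame = base frame: x ahead of the robot, y to its left, z up, the work surface at z = 0. Lengths are in m, angles in rad, forces in N, time in s.
With the tool pointing down it reaches from about 0.35 to 0.875 m from the base axis. Payload 15.5 kg.
Tool frame: the origin (TCP) lies at the very end of the fingers, on their centre line; the grasp point (between the pads) lies 19 mm behind it; z points along the fingers, y is the line along which they close (so a half turn about z gives the same grasp; the last joint's range is limited). The gripper opens to 85 mm and grips with 20 to 120 N. Pads are 22 mm wide; open, the fingers measure 114 mm over their backs; the gripper's body (76 mm by 85 mm) begins 54 mm behind the grasp point. The pads swing forward as they close: fully open they stand 13 mm farther back than shut.
Start: joints at [1.222, 0.494, 1.345, -0, 1.302, -0.096], TCP at [0.157, 0.605, 0.231] pointing down, gripper open.
Joint ranges: [-2.91, 2.91], [-0.82, 2.16], [0.22, 2.67], [-1.22, 4.37], [0.12, 2.79], [-3.08, 3.08]. Speed limits (rad/s): [1.89, 1.89, 2.57, 3.01, 3.01, 3.01].

## Interface

Orientations are given as a rotation vector (axis times angle).
In Python, from bench import env gives the robot as it stands.
- The arm moves only by the tool play_rows, never from a script. Its argument "moves" is one flat list of numbers, 6 for each row, row after row: the shift along the tool's x, y, z in units of 15 cm (1.0 is 15 cm), then the turn, a rotation vector about the tool's x, y, z in units of 0.5 rad (1.0 is 0.5 rad). In form: [tx, ty, tz, rx, ry, rz, tx, ty, tz, rx, ry, rz, ...]. A call has exactly 5 rows; each row is the pose to reach, as a shift and turn from the pose commanded when the call began, along the tool's axes at that moment; what a row does not reach only later rows make up. A row lasts 1/10 s, in which the tool goes at most 50 mm and 8.59 degrees, less where a joint would pass 70% of its speed; a pose out of reach is approached as far as the arm can. A call with a number of a shift or a turn outside -1 to 1 is refused whole. A call with a gripper value outside its range is refused whole. "fingers" is the closure, from 0 (fully open) to 1 (shut), set as the call begins (left out, the last holds). The fingers move at their own pace and stop on an object; the grip force is fixed at half the most. Time passes only in rows, so rows that repeat a pose let the fingers close, or fill a call up. It gives the time, the measured TCP pose, the force, the opening and the grip force at its end, in the units of the state.
- env.get_obs(): the state, without advancing time (a new reading comes with each control period).
- env.grab_frame(name): name is "side" or "top" or "wrist"; returns the picture (420x560x3 uint8, red, green, blue); there is no depth.
- env.camera_info(name): a dict with "fx", "fy", "cx", "cy" (pixels), "view" (4x4, takes a point from world to camera coordinates). Camera axes: x right, y down, z forward; pixel columns grow to the right and rows downward; lengths in m; the calibration is good to about 2 mm. The wrist camera is an equidistant fisheye: a pixel r from the principal point sees the ray r / f radians off the axis. A picture is of the moment at which its call begins: read the wrist's pose just before it. camera_info takes no time and is no camera call; for the wrist camera it gives the pose at the moment of the call.
- env.sign_off(): hands the job in; it is judged then, once.
The state is a dict: "clock": time; "qpos": joint angles; "dq": joint speeds; "tau": joint torques, N m; "position": TCP position; "eef_rot": TCP orientation; "force": force on the tool from outside, world axes, zero at the start; "ft_torque": the same for the moment, N m; "gripper_width": finger opening in m; "finger_force": force on a finger pad.
Only numpy, scipy, OpenCV 4.12 (cv2) and the standard library are available. Lean on these libraries where they do the work, as an engineer would, in place of code of your own. Each camera call takes 0.05 s, during which the arm holds its last target. There are 200 camera calls.

## Working session

There is one attempt and no reset: what is moved stays moved. The work goes in short steps, Python scripts to look and compute and a tool call to move; the robot and the scene stay as the last step left them, time stands still between calls to the robot, and variables do not carry over. Pictures are saved under pics/ and viewed, at most 11 in all, crops included, and the job is handed in when it is done.

Besides the shell and the picture viewer there is one more tool, called as a command line: name --argument value ..., lists and objects as JSON in quotes. play_rows: Moves the arm, as the interface text tells. Its arguments: {"type":"object","properties":{"moves":{"type":"array"},"fingers":{"type":"number"}},"required":["moves"]}

```bash
mkdir -p pics; ls; cat > h.py <<'E'
import numpy as np, cv2
from bench import env
from scipy.spatial.transform import Rotation as R
def snap(n,f):
    im=env.grab_frame(n); cv2.imwrite('pics/'+f,im[:,:,::-1]); return im
def ray(ci,u,v,fish=False):
    V=np.array(ci['view']); x=(u-ci['cx'])/ci['fx']; y=(v-ci['cy'])/ci['fy']
    if fish:
        r=np.hypot(x,y); s=np.sin(r)/r if r>1e-9 else 1; d=np.array([x*s,y*s,np.cos(r)])
    else: d=np.array([x,y,1.])
    return -V[:3,:3].T@V[:3,3], V[:3,:3].T@d
def onz(ci,u,v,z,fish=False):
    o,d=ray(ci,u,v,fish); return o+d*(z-o[2])/d[2]
E
python3 - <<'E'
from h import *
np.set_printoptions(precision=4,suppress=True)
o=env.get_obs(); print(o)
for n in('top','side'):
    im=snap(n,n+'0.png'); print(n,env.camera_info(n))
E
```

```text
pics
{'clock': 0.0, 'qpos': array([ 1.2215,  0.4942,  1.3462,  0.    ,  1.3025, -0.0955]), 'dq': array([ 0.0007,  0.0016, -0.0003, -0.0006,  0.    ,  0.0001]), 'tau': array([  0.0021, -88.2168, -38.3883,   0.    ,   0.0101,  -0.    ]), 'position': array([0.1568, 0.6046, 0.2307]), 'eef_rot': array([-0.3976, -3.116 ,  0.002 ]), 'force': array([ 0.0711,  0.4577, -0.8711]), 'ft_torque': array([0.029 , 0.0031, 0.0387]), 'finger_force': 0.0, 'gripper_width': 0.08537634213952344}
top {'fx': 434.8908154735569, 'fy': 434.8908154735569, 'cx': 276.9440031348707, 'cy': 214.3037099908696, 'view': array([[-0.0126, -0.9999,  0.0094, -0.0542],
       [-0.989 ,  0.0111, -0.1478,  0.5199],
       [ 0.1477, -0.0111, -0.989 ,  0.9017],
       [ 0.    ,  0.    ,  0.    ,  1.    ]])}
side {'fx': 395.7829645808752, 'fy': 395.7829645808752, 'cx': 283.3545650936697, 'cy': 204.79486616878586, 'view': array([[ 0.8422, -0.5389, -0.0187, -0.4777],
       [-0.3261, -0.4813, -0.8136,  0.2054],
       [ 0.4294,  0.6913, -0.5811,  0.6953],
       [ 0.    ,  0.    ,  0.    ,  1.    ]])}
```

View pics/top0.png

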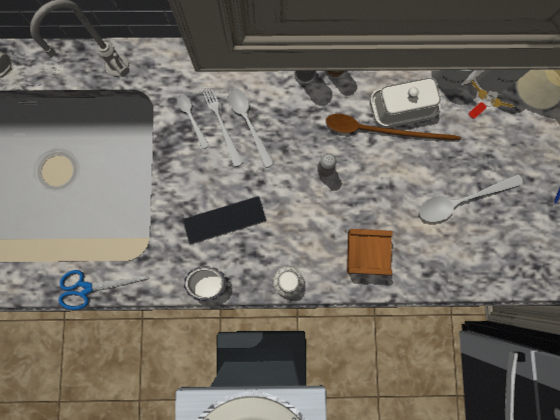

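View pics/side0.png

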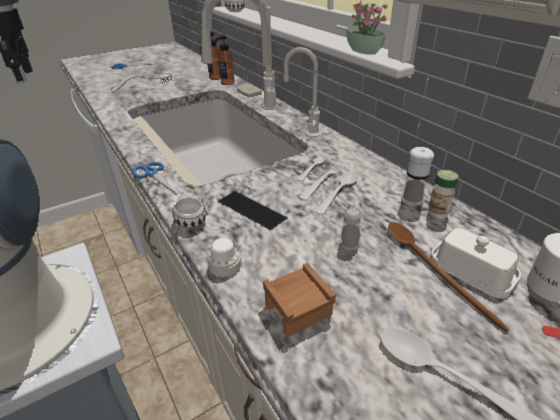

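The top view shows the slab at about (225,220), the sink's right edge at column ~153, the bowl at (207,284), the timer at (288,282), the shaker at (328,165) and the stand at (370,253). The side view agrees.

```bash
cat >> h.py <<'E'
def slabfit(im,ci,z,roi,thr=50):
    g=im.max(2); m=np.zeros(g.shape,np.uint8); x0,y0,x1,y1=roi
    m[y0:y1,x0:x1]=(g[y0:y1,x0:x1]<thr)
    m=cv2.morphologyEx(m,cv2.MORPH_OPEN,np.ones((5,5)))
    c=max(cv2.findContours(m,0,2)[0],key=cv2.contourArea)
    p=np.array([onz(ci,u,v,z)[:2] for u,v in c[:,0]],np.float32)
    return cv2.minAreaRect(p), cv2.boxPoints(cv2.minAreaRect(p)), c
E
python3 - <<'E'
from h import *
np.set_printoptions(precision=4,suppress=True)
im=cv2.imread('pics/top0.png')[:,:,::-1]; ci=env.camera_info('top')
r,b,c=slabfit(im,ci,0.0035,(170,185,280,255)); print(r,b,cv2.boundingRect(c))
P=lambda u,v,z:onz(ci,u,v,z)
for v in(120,160,200,230): print('edge',v,P(153,v,0), im[v,145:162].mean(1))
for n,u,v in(('edge bot',150,262),('edge top',152,92)): print(n,P(u,v,0))
hs=cv2.cvtColor(im[:,:,::-1].copy(),cv2.COLOR_BGR2HSV)
m=((hs[...,0]<16)&(hs[...,1]>110)&(hs[...,2]>60)).astype(np.uint8); m[:215]=0;m[290:]=0;m[:,:330]=0;m[:,410:]=0
m=cv2.morphologyEx(m,cv2.MORPH_OPEN,np.ones((3,3)))
c=max(cv2.findContours(m,0,2)[0],key=cv2.contourArea); print('stand box',cv2.boundingRect(c))
for z in(0.05,0.059):
  p=np.array([P(u,v,z)[:2] for u,v in c[:,0]],np.float32); print(z,cv2.minAreaRect(p))
print('bowl',P(206,283,0.04),'timer',P(288,281,.05),'shaker',P(328,160,.09))
cv2.imwrite('pics/c.png',np.hstack([cv2.resize(im[215:285,335:405,::-1],(400,400),interpolation=2),cv2.resize(im[185:255,110:180,::-1],(400,400),interpolation=2)]))
E
```

```text
((0.5137428045272827, 0.057080287486314774), (0.05804906785488129, 0.17737488448619843), 16.485965728759766) [[ 0.4607  0.1339]
 [ 0.5111 -0.0362]
 [ 0.5667 -0.0197]
 [ 0.5164  0.1504]] (184, 198, 81, 44)
edge 120 [0.7496 0.2242 0.    ] [ 60.6667  61.      60.3333  60.      61.      60.      61.      59.3333
 132.6667 162.     158.6667 156.6667 154.6667 153.6667 157.3333 161.
 164.6667]
edge 160 [0.6539 0.2214 0.    ] [173.     172.     171.6667 172.     172.3333 171.3333 172.     147.6667
 114.3333  98.3333  94.6667 100.3333 100.3333  95.      95.     102.6667
 105.6667]
edge 200 [0.5608 0.2186 0.    ] [170.     169.3333 169.6667 171.3333 169.6667 148.     149.     157.3333
 149.6667 153.6667 162.3333 172.3333 179.3333 183.     177.6667 173.6667
 167.6667]
edge 230 [0.4927 0.2166 0.    ] [169.3333 169.6667 169.3333 169.     145.6667 131.3333 135.     130.6667
 133.     140.6667 144.     145.     146.6667 152.     155.3333 160.
 165.3333]
edge bot [0.4216 0.2212 0.    ]
edge top [0.8183 0.2286 0.    ]
stand box (347, 229, 45, 46)
0.05 ((0.43623846769332886, -0.2546965479850769), (0.09272432327270508, 0.09334732592105865), 86.31110382080078)
0.059 ((0.43569105863571167, -0.25269097089767456), (0.09181631356477737, 0.09243319928646088), 86.31110382080078)
bowl [0.3744 0.091  0.04  ] timer [ 0.3764 -0.0816  0.05  ] shaker [ 0.6249 -0.1677  0.09  ]
```

View pics/c.png

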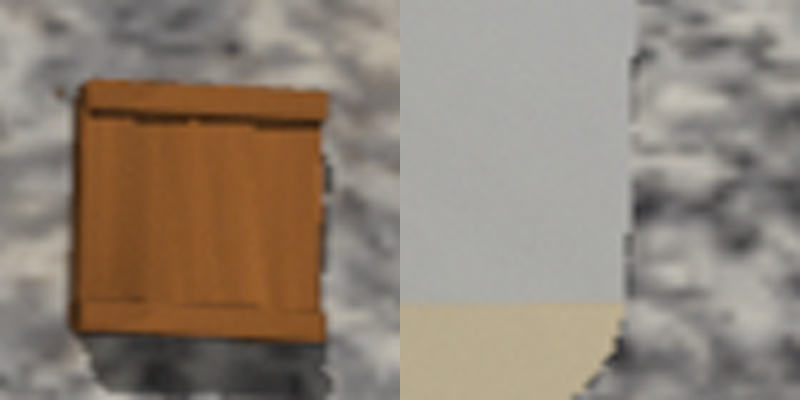

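The crops show stand lips running along world y, turned about -3.5° from it. They also put the sink edge at columns 150–153, which gives y≈0.2245. I'll press near slab end a with the fingers shut, swing it square and drag it toward the sink.

```bash
cat >> h.py <<'E'
def pose():
    o=env.get_obs(); return np.array(o['position']),R.from_rotvec(o['eef_rot']),o
def down(h):  # tool down, tool x at heading h (deg)
    a=np.radians(h); x=np.array([np.cos(a),np.sin(a),0]); z=np.array([0,0,-1.]); return R.from_matrix(np.c_[x,np.cross(z,x),z])
def plan(pos,h,n=None,show=True):
    p,r,o=pose(); pos=np.array(pos,float); rt=down(h)
    dr=(r.inv()*rt).as_rotvec(); d=pos-p
    k=n or int(np.ceil(max(abs(d).max()/.145,np.linalg.norm(d)/.23,np.linalg.norm(dr)/.48,1e-9)))
    for i in range(k):
        ri=r*R.from_rotvec(dr*i/k); print(np.round(np.r_[ri.inv().apply(d/k)/.15,dr/k/.5],3).tolist())
E
python3 - <<'E'
from h import *
p,r,o=pose(); print(p,r.as_matrix().round(3))
plan([.496,.117,.06],106.5)
E
```

```text
[0.15679448 0.60468453 0.23077493] [[-0.968  0.251 -0.   ]
 [ 0.251  0.968 -0.001]
 [ 0.    -0.001 -1.   ]]
[-0.751, -0.645, 0.285, -0.001, 0.0, 0.515]
[-0.891, -0.432, 0.285, -0.001, 0.0, 0.515]
[-0.971, -0.191, 0.285, -0.001, 0.0, 0.515]
[-0.988, 0.062, 0.285, -0.001, 0.0, 0.515]
```

play_rows --moves '[-0.25,-0.22,0.1,0,0,0.17,-0.5,-0.43,0.2,0,0,0.34,-0.75,-0.645,0.285,0,0,0.515,-0.75,-0.645,0.285,0,0,0.515,-0.75,-0.645,0.285,0,0,0.515]' --fingers 1

```text
clock: 0.6
position: [0.2421, 0.4821, 0.1883]
eef_rot: [-0.797, -3.038, 0.001]
force: [-0.3, -0.7, 0.8]
gripper_width: 0.0123
finger_force: 0.0
```

play_rows --moves '[-0.89,-0.43,0.285,0,0,0.515,-0.89,-0.43,0.285,0,0,0.515,-0.89,-0.43,0.285,0,0,0.515,-0.89,-0.43,0.285,0,0,0.515,-0.89,-0.43,0.285,0,0,0.515]'

```text
clock: 1.1
position: [0.3269, 0.3618, 0.1457]
eef_rot: [-1.179, -2.912, -0.0]
force: [0.5, 0.6, 0.0]
gripper_width: -0.0
finger_force: 0.0
```

play_rows --moves '[-0.97,-0.19,0.285,0,0,0.515,-0.97,-0.19,0.285,0,0,0.515,-0.97,-0.19,0.285,0,0,0.515,-0.97,-0.19,0.285,0,0,0.515,-0.97,-0.19,0.285,0,0,0.515]'

```text
clock: 1.6
position: [0.4118, 0.2406, 0.1031]
eef_rot: [1.543, 2.737, 0.001]
force: [0.5, -0.3, 0.4]
gripper_width: -0.0002
finger_force: 0.0
```

play_rows --moves '[-0.99,0.06,0.285,0,0,0.515,-0.99,0.06,0.285,0,0,0.515,-0.99,0.06,0.285,0,0,0.515,-0.99,0.06,0.285,0,0,0.515,-0.99,0.06,0.285,0,0,0.515]'

```text
clock: 2.1
position: [0.4963, 0.1186, 0.0604]
eef_rot: [1.88, 2.517, 0.001]
force: [0.6, 1.0, 0.8]
gripper_width: -0.0002
finger_force: 0.0
```

```bash
python3 - <<'E'
from h import *
p,r,o=pose(); print(p,o['clock'],o['force'],o['gripper_width'])
plan([.496,.117,.012],106.5)
snap('wrist','w1.png'); c=env.camera_info('wrist'); print(c)
E
```

```text
[0.49631548 0.11864313 0.06036694] 2.1 [0.57737342 0.96339276 0.77794879] -0.00015009952839073747
[-0.01, -0.005, 0.322, 0.001, -0.0, -0.001]
{'fx': 325.19226210127806, 'fy': 325.19226210127806, 'cx': 278.13088640919773, 'cy': 211.87588972612667, 'view': array([[ 9.58763686e-01,  2.84204309e-01,  3.24257595e-04,
        -5.08629342e-01],
       [ 2.72530414e-01, -9.19704225e-01,  2.82615131e-01,
        -1.37580344e-02],
       [ 8.06186590e-02, -2.70872754e-01, -9.59233331e-01,
         2.08078038e-01],
       [ 0.00000000e+00,  0.00000000e+00,  0.00000000e+00,
         1.00000000e+00]])}
```

View pics/w1.png

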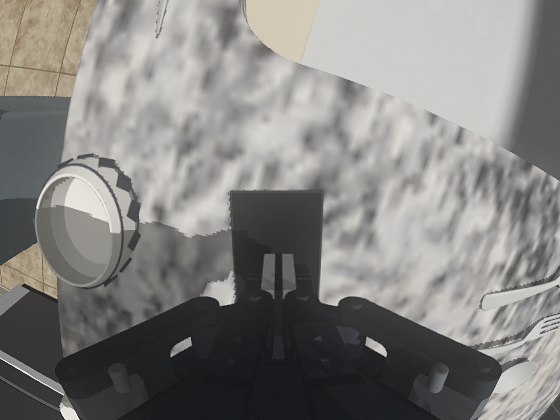

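The wrist view shows the slab's end a at rows ~190 between columns 232 and 325, with the shut fingers centred on it and aligned. I'll go down to touch it.

play_rows --moves '[-0.005,0,0.15,0,0,0,-0.01,0,0.3,0,0,0,-0.01,0,0.34,0,0,0,-0.01,0,0.35,0,0,0,-0.01,0,0.35,0,0,0]'

```text
clock: 2.65
position: [0.4962, 0.117, 0.0085]
eef_rot: [1.879, 2.517, 0.001]
force: [0.5, -0.8, 0.8]
gripper_width: 0.0001
finger_force: 0.0
```

play_rows --moves '[0,0,0.006,0,0,0,0,0,0.012,0,0,0,0,0,0.018,0,0,0,0,0,0.024,0,0,0,0,0,0.024,0,0,0]'

```text
clock: 3.15
position: [0.4962, 0.116, 0.0041]
eef_rot: [-1.881, -2.516, 0.0]
force: [0.1, 0.4, -0.4]
gripper_width: -0.0001
finger_force: 0.0
```

play_rows --moves '[0,0,0.004,0,0,0,0,0,0.007,0,0,0,0,0,0.007,0,0,0,0,0,0.007,0,0,0,0,0,0.007,0,0,0]'

```text
clock: 3.65
position: [0.4963, 0.116, 0.0035]
eef_rot: [1.881, 2.516, 0.0]
force: [-1.5, -0.3, 10.5]
gripper_width: 0.0
finger_force: 5.6
```

play_rows --moves '[0.02,0.03,-0.001,0,0,0.06,0.05,0.08,-0.001,0,0,0.14,0.09,0.13,-0.001,0,0,0.23,0.13,0.17,-0.001,0,0,0.31,0.15,0.2,-0.001,0,0,0.35]'

```text
clock: 4.15
position: [0.5187, 0.1463, 0.0035]
eef_rot: [2.095, 2.341, -0.0]
force: [-2.6, -5.1, 9.8]
gripper_width: 0.0001
finger_force: 4.9
```

```bash
python3 - <<'E'
from h import *
p,r,o=pose(); print(p,r.as_matrix()[:,0],o['force'])
plan([.525,.185,.0033],90,1)
snap('wrist','w2.png')
E
```

```text
[0.51874875 0.14630106 0.00351683] [-1.10340191e-01  9.93893843e-01 -2.65990039e-04] [-2.6496061  -5.07609963  9.78430959]
[0.252, 0.07, 0.001, -0.0, 0.001, 0.221]
```

View pics/w2.png

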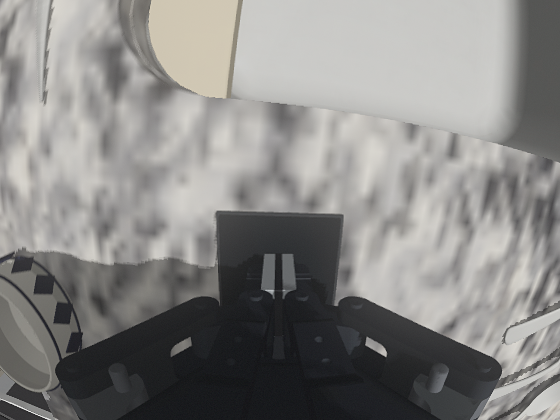

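The slab follows the finger and stays square to it: end edge at row 212, columns 217–343. I'll keep going.

play_rows --moves '[0.03,0.01,-0.001,0,0,0.04,0.09,0.03,-0.001,0,0,0.1,0.16,0.045,-0.001,0,0,0.16,0.22,0.06,-0.001,0,0,0.21,0.25,0.07,-0.001,0,0,0.22]'

```text
clock: 4.7
position: [0.525, 0.1851, 0.0035]
eef_rot: [2.219, 2.223, 0.0]
force: [-1.0, -4.0, 7.1]
gripper_width: 0.0002
finger_force: 3.3
```

play_rows --moves '[0,0,-0.05,0,0,0,0,0,-0.15,0,0,0,0,0,-0.3,0,0,0,-0.05,0,-0.4,0,0,0,-0.05,0,-0.4,0,0,0]'

```text
clock: 5.2
position: [0.5258, 0.1763, 0.0654]
eef_rot: [2.218, 2.222, 0.004]
force: [-0.3, 0.1, -0.3]
gripper_width: 0.0002
finger_force: 0.0
```

```bash
python3 - <<'E'
from h import *
np.set_printoptions(precision=4,suppress=True)
p,r,o=pose(); print(p,r.as_matrix()[:,0],o['force'])
im=snap('wrist','w3.png');snap('top','t3.png'); 
E
```

```text
[0.5258 0.1763 0.0654] [-0.0019  1.      0.0005] [-0.2821  0.1125 -0.2726]
```

```bash
python3 - <<'E'
import cv2,numpy as np
a=cv2.imread('pics/w3.png');b=cv2.imread('pics/t3.png')[130:270,110:300]
a=cv2.resize(a,(400,300)); b=cv2.resize(b,(400,295)); b=cv2.copyMakeBorder(b,0,5,0,0,0)
cv2.imwrite('pics/v3.png',np.hstack([a,b]))
E
```

```text
(no output)
```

View pics/v3.png

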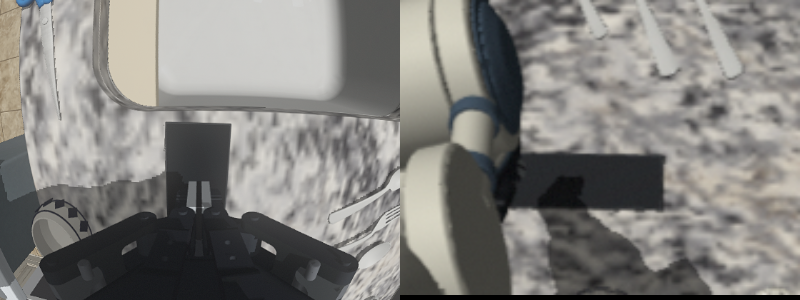

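The wrist view (left) shows end a at row ~122, short of the sink edge at row ~108. The top crop (right) shows end b at columns 663–665, nearly square.

```bash
python3 - <<'E'
from h import *
np.set_printoptions(precision=4,suppress=True)
cw=env.camera_info('wrist'); ct=env.camera_info('top')
a=[onz(cw,u,v,.0035,True) for u,v in((232,171.5),(322,172.5))]
b=[onz(ct,u,v,.0035) for u,v in((235.9,203.6),(235,228.7))]
print(a,b,np.linalg.norm(a[0]-a[1]))
im=cv2.imread('pics/w3.png')
for u in (240,280,320): # sink edge search
    g=im[130:170,u].mean(1); v=130+np.argmax(np.abs(np.diff(g))); print('edge',u,v,onz(cw,u,v+.5,0,True),g.round().astype(int)[::2])
E
```

```text
[array([0.4951, 0.2154, 0.0035]), array([0.5523, 0.2148, 0.0035])] [array([0.5499, 0.0313, 0.0035]), array([0.4931, 0.0332, 0.0035])] 0.057184959215223596
edge 240 154 [0.5001 0.2258 0.    ] [172 153 141 140 139 136 136 135 135 124 113 111  88 166 167 169 172 175
 180 187]
edge 280 154 [0.5256 0.2257 0.    ] [173 158 135 136 135 136 134 134 134 103 105 125 119 195 192 189 186 182
 180 180]
edge 320 154 [0.5512 0.2259 0.    ] [173 163 140 137 136 136 135 135 135 121  95 108 106 184 184 184 183 183
 186 192]
```

```bash
python3 - <<'E'
from h import *
plan([.5225,.138,.0085],90)
E
```

```text
[-0.257, -0.017, 0.367, 0.001, -0.0, 0.003]
```

play_rows --moves '[-0.15,-0.01,0.1,0,0,0,-0.255,-0.02,0.25,0,0,0,-0.255,-0.02,0.33,0,0,0,-0.255,-0.02,0.367,0,0,0,-0.255,-0.02,0.367,0,0,0]'

```text
clock: 5.8
position: [0.5215, 0.1393, 0.0076]
eef_rot: [-2.218, -2.223, 0.002]
force: [0.4, 0.3, 0.8]
gripper_width: 0.0001
finger_force: 0.0
```

play_rows --moves '[0,0,0.01,0,0,0,0,0,0.02,0,0,0,0,0,0.026,0,0,0,0,0,0.032,0,0,0,0,0,0.032,0,0,0]'

```text
clock: 6.3
position: [0.522, 0.1389, 0.0037]
eef_rot: [2.219, 2.224, 0.0]
force: [0.1, 0.3, -0.4]
gripper_width: -0.0001
finger_force: 0.0
```

play_rows --moves '[0,0,0.003,0,0,0,0,0,0.004,0,0,0,0,0,0.004,0,0,0,0,0,0.004,0,0,0,0,0,0.004,0,0,0]'

```text
clock: 6.8
position: [0.5221, 0.1389, 0.0035]
eef_rot: [2.219, 2.223, 0.001]
force: [-1.4, 0.1, 12.0]
gripper_width: 0.0002
finger_force: 5.6
```

play_rows --moves '[0,0,-0.0015,0,0,0,0.03,0,-0.0015,0,0,0,0.08,0,-0.0015,0,0,0,0.14,0,-0.0015,0,0,0,0.18,0,-0.0015,0,0,0]'

```text
clock: 7.3
position: [0.5223, 0.1662, 0.0036]
eef_rot: [2.219, 2.223, 0.001]
force: [-0.5, -4.0, 6.6]
gripper_width: -0.0003
finger_force: 3.6
```

play_rows --moves '[0.05,0,0,0,0,0,0.1,0,0,0,0,0,0.16,0,0,0,0,0,0.19,0,0,0,0,0,0.2,0,0,0,0,0]'

```text
clock: 7.8
position: [0.5221, 0.1962, 0.0035]
eef_rot: [2.218, 2.224, 0.001]
force: [1.3, -4.7, 8.5]
gripper_width: 0.0007
finger_force: 3.8
```

play_rows --moves '[0,0,-0.05,0,0,0,0,0,-0.2,0,0,0,0,0,-0.4,0,0,0,0,0,-0.65,0,0,0,0,0,-0.65,0,0,0]'

```text
clock: 8.3
position: [0.524, 0.1964, 0.1052]
eef_rot: [2.217, 2.221, 0.009]
force: [0.1, -1.0, 0.1]
gripper_width: -0.0003
finger_force: 0.0
```

```bash
python3 - <<'E'
from h import *
np.set_printoptions(precision=4,suppress=True)
p,r,o=pose(); print(p,r.as_matrix()[:,0],o['force'])
im=snap('wrist','w4.png'); b=snap('top','t4.png')
a=cv2.resize(im,(400,300)); b=cv2.resize(b[130:270,110:300],(400,300))
cv2.imwrite('pics/v4.png',np.hstack([a,b])[:,:,::-1])
E
```

```text
[0.524  0.1964 0.1052] [-0.002   1.      0.0017] [ 0.0711 -0.9912  0.0943]
```

View pics/v4.png

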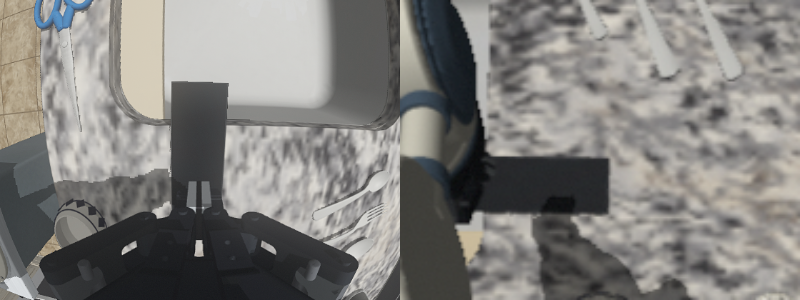

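The slab now hangs over the sink. In the wrist view (left) end a is at row 82 and the edge at row ~125. In the top crop (right) end b is at columns 607–609.

```bash
python3 - <<'E'
from h import *
np.set_printoptions(precision=4,suppress=True)
cw=env.camera_info('wrist'); ct=env.camera_info('top')
im=cv2.imread('pics/w4.png').mean(2)
u=280; g=im[100:130,u]; v=101+np.argmax(np.diff(g)*-1); print('end row',v)
for vv in (125,150,165):
    g=np.diff(im[vv,220:345]); l=221+np.argmin(g[:60]); r=221+60+np.argmax(g[60:]); print(vv,l,r,onz(cw,l,vv,.0035,True),onz(cw,r,vv,.0035,True))
print(onz(cw,241,v,.0035,True),onz(cw,319,v,.0035,True))
for uu in(225,345):
    g=np.diff(im[160:200,uu]); k=161+np.argmax(abs(g)); print('edge',uu,k,onz(cw,uu,k,0,True),im[165:190,uu].astype(int))
for q in((209.3,203.7),(208.3,229.9)): print('b',onz(ct,*q,.0035))
E
```

```text
end row 115
125 240 319 [0.4938 0.2635 0.0035] [0.552  0.2636 0.0035]
150 239 319 [0.4927 0.2448 0.0035] [0.5523 0.2449 0.0035]
165 239 318 [0.4925 0.2335 0.0035] [0.5518 0.2335 0.0035]
[0.4946 0.2709 0.0035] [0.5519 0.2711 0.0035]
edge 225 167 [0.4812 0.2315 0.    ] [201 206 121 130 122 107 123 138 111  99 100 143 142 146 150 154 158 162
 166 169 170 173 174 176 178]
edge 345 176 [0.5737 0.2248 0.    ] [135 139 100 103 106  98  98 124 117 110 103 168 166 166 170 175 178 182
 185 189 190 192 193 193 195]
b [0.5503 0.0911 0.0035]
b [0.4911 0.0927 0.0035]
```

```bash
python3 - <<'E'
from h import *
plan([.5222,.250,.104],90); plan([.5222,.250,-.022],90)
E
```

```text
[0.36, 0.001, -0.015, 0.004, -0.001, 0.004]
[0.36, -0.001, 0.825, 0.004, -0.001, 0.004]
```

play_rows --moves '[0.1,0,0,0.003,0,0.003,0.22,0,0,0.003,0,0.003,0.33,0,0,0.003,0,0.003,0.36,0,0,0.003,0,0.003,0.36,0,0,0.003,0,0.003]' --fingers 0

```text
clock: 8.9
position: [0.5213, 0.2506, 0.1002]
eef_rot: [-2.218, -2.223, 0.003]
force: [-0.1, -0.2, 0.4]
gripper_width: 0.0723
finger_force: 0.0
```

play_rows --moves '[0,0,0.1,0,0,0,0,0,0.2,0,0,0,0,0,0.3,0,0,0,0,0,0.35,0,0,0,0,0,0.35,0,0,0]'

```text
clock: 9.4
position: [0.5211, 0.2492, 0.0473]
eef_rot: [-2.22, -2.22, 0.004]
force: [0.1, 0.3, 0.2]
gripper_width: 0.0852
finger_force: 0.0
```

```bash
python3 - <<'E'
from h import *
p,r,o=pose(); print(p,o['gripper_width'],o['force'])
plan([.5222,.250,-.022],90)
snap('wrist','w5.png')
E
```

```text
[0.52106524 0.24921978 0.04731183] 0.08521055440921675 [0.07764381 0.27834471 0.17561595]
[0.006, 0.009, 0.462, -0.007, 0.001, 0.0]
```

View pics/w5.png

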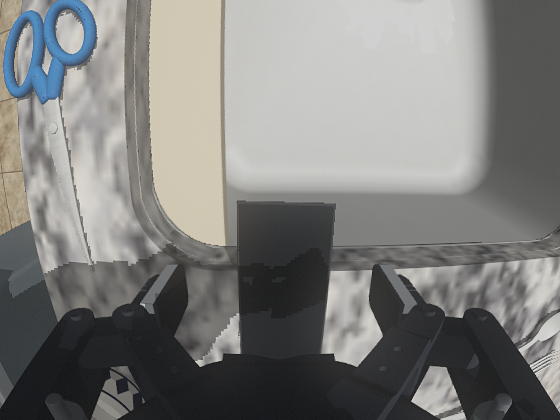

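The open fingers at columns 187 and 372 straddle the slab at columns 238–335, over the sink. I'll lower and close.

play_rows --moves '[0,0.008,0.1,-0.007,0,0,0.005,0.008,0.22,-0.007,0,0,0.005,0.008,0.34,-0.007,0,0,0.005,0.008,0.43,-0.007,0,0,0.005,0.008,0.46,-0.007,0,0]'

```text
clock: 9.95
position: [0.5225, 0.2504, -0.0215]
eef_rot: [2.22, 2.221, 0.001]
force: [-1.2, -0.3, -0.4]
gripper_width: 0.0858
finger_force: 0.0
```

play_rows --moves '[0,0,0,0,0,0,0,0,0,0,0,0,0,0,0,0,0,0,0,0,0,0,0,0,0,0,0,0,0,0]' --fingers 0.25

```text
clock: 10.45
position: [0.523, 0.2507, -0.0204]
eef_rot: [2.22, 2.221, 0.003]
force: [0.1, 0.0, 0.7]
gripper_width: 0.0643
finger_force: 0.1
```

```bash
python3 - <<'E'
from h import *
p,r,o=pose(); print(p,r.as_matrix().round(3),o['gripper_width'],o['force'])
E
```

```text
[ 0.52298731  0.25067316 -0.02039541] [[-0.001  1.     0.003]
 [ 1.     0.001  0.   ]
 [ 0.     0.003 -1.   ]] 0.06425545551913825 [0.0810329  0.01191493 0.72821483]
```

Now I'll grip fully and lift slightly to check the hold.

play_rows --moves '[0,0,0,0,0,0,0,0,0,0,0,0,0,0,0,0,0,0,0,0,0,0,0,0,0,0,0,0,0,0]' --fingers 1

```text
clock: 10.95
position: [0.5229, 0.2507, -0.0205]
eef_rot: [2.22, 2.221, 0.003]
force: [-0.2, 0.4, 5.1]
gripper_width: 0.0578
finger_force: 62.7
```

play_rows --moves '[0,0,-0.02,0,0,0,0,0,-0.06,0,0,0,0,0,-0.13,0,0,0,0,0,-0.2,0,0,0,0,0,-0.25,0,0,0]'

```text
clock: 11.45
position: [0.523, 0.2507, 0.0181]
eef_rot: [2.22, 2.221, 0.004]
force: [0.7, 0.3, -2.1]
gripper_width: 0.0576
finger_force: 64.1
```

play_rows --moves '[0,0,-0.15,0,0,0,0,0,-0.3,0,0,0,0,0,-0.45,0,0,0,0,0,-0.6,0,0,0,0,0,-0.62,0,0,0]'

```text
clock: 11.95
position: [0.5237, 0.251, 0.1127]
eef_rot: [2.219, 2.22, 0.008]
force: [0.2, 0.4, -2.1]
gripper_width: 0.0578
finger_force: 64.4
```

```bash
python3 - <<'E'
from h import *
np.set_printoptions(precision=4,suppress=True)
p,r,o=pose(); print(p,o['gripper_width'],o['force'],o['ft_torque'])
im=snap('top','t6.png'); w=snap('side','s6.png')
cv2.imwrite('pics/v6.png',np.hstack([cv2.resize(w[60:270,120:400],(400,300)),cv2.resize(im[130:310,130:400],(400,300))])[:,:,::-1])
E
```

```text
[0.5237 0.251  0.1127] 0.057780812346415286 [ 0.2107  0.3778 -2.0804] [ 0.0608 -0.0681  0.0348]
```

View pics/v6.png

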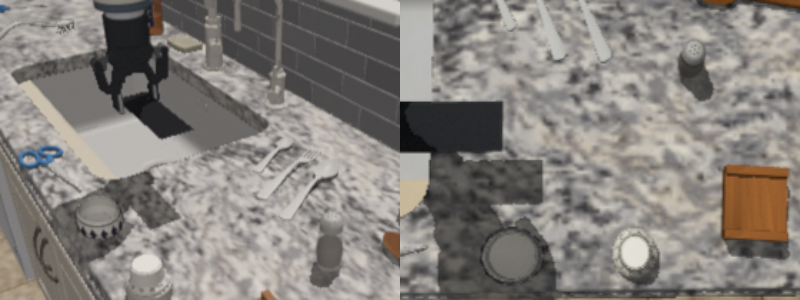

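The slab hangs level-looking from the gripper. End b is at (192,128)/(165,139) in the side crop (left) and at column 503, rows 101–151, in the top crop (right). I'll triangulate end b's height and measure the stand's geometry.

```bash
cat >> h.py <<'E'
def tri(c1,p1,c2,p2):
    o1,d1=ray(c1,*p1); o2,d2=ray(c2,*p2)
    s=np.linalg.lstsq(np.c_[d1,-d2],o2-o1,rcond=None)[0]; a=o1+d1*s[0]; b=o2+d2*s[1]; return (a+b)/2,np.linalg.norm(a-b)
E
python3 - <<'E'
from h import *
np.set_printoptions(precision=4,suppress=True)
ct=env.camera_info('top'); cs=env.camera_info('side')
im=cv2.imread('pics/t6.png'); sd=cv2.imread('pics/s6.png')
def corners(img,roi,thr):
    x0,y0,x1,y1=roi; m=(img[y0:y1,x0:x1].max(2)<thr).astype(np.uint8); m=cv2.morphologyEx(m,cv2.MORPH_OPEN,np.ones((3,3)))
    c=max(cv2.findContours(m,0,2)[0],key=cv2.contourArea)[:,0]+[x0,y0]
    return c
c=corners(im,(150,180,215,232),45); t1=c[np.argmax(c@[1,-1])]; t2=c[np.argmax(c@[1,1])]
c=corners(sd,(205,115,275,165),45); s1=c[np.argmax(c@[1,0.05])]; s2=c[np.argmax(c@[0,1])]
print(t1,t2,s1,s2)
for t,s in((t1,s1),(t2,s2)): print(tri(ct,t+.5,cs,s+.5))
# stand : saturation contour, top quad
hs=cv2.cvtColor(im,cv2.COLOR_BGR2HSV); m=((hs[...,0]<16)&(hs[...,1]>110)&(hs[...,2]>60)).astype(np.uint8); m[:215]=0;m[290:]=0;m[:,:330]=0;m[:,410:]=0
c=max(cv2.findContours(m,0,2)[0],key=cv2.contourArea)
q=cv2.approxPolyDP(cv2.convexHull(c),3,True)[:,0]; print(q.tolist()); print(np.array([onz(ct,u+.5,v+.5,.059) for u,v in q]))
print('cam',ray(ct,0,0)[0])
E
```

```text
[190 196] [196 218] [251 150] [231 155]
(array([0.5468, 0.1092, 0.1253]), np.float64(0.006709123509851623))
(array([0.496 , 0.0974, 0.134 ]), np.float64(0.005351945516405551))
[[350, 229], [391, 231], [391, 274], [347, 271]]
[[ 0.4821 -0.2148  0.059 ]
 [ 0.4769 -0.3013  0.059 ]
 [ 0.3871 -0.2966  0.059 ]
 [ 0.3944 -0.2053  0.059 ]]
cam [ 0.3803 -0.0499  0.9691]
```

```bash
python3 - <<'E'
from h import *
np.set_printoptions(precision=4,suppress=True)
ct=env.camera_info('top'); cs=env.camera_info('side')
print(tri(ct,(199.5,190.6),cs,(254.4,150)),tri(ct,(199.5,220.6),cs,(235.5,157)))
for q in((199.5,190.6),(199.5,220.6)): print('z.135',onz(ct,*q,.137))
P=np.array([onz(ct,335+u/5.714,215+v/5.714,.059)[:2] for u,v in((88,80),(328,93),(326,342),(82,329))]); print(P,P.mean(0))
print('sides',[np.linalg.norm(P[i]-P[i-1]).round(4) for i in range(4)])
for a,b in((0,1),(3,2)): d=P[a]-P[b]; print('yaw',np.degrees(np.arctan2(d[1],d[0]))-90)
# gradient lines: profile along v in the stand at several columns for lip edges
im=cv2.imread('pics/t6.png').astype(float)
for u in(355,370,385): print(u,im[226:280,u,2].astype(int).tolist())
for v in(240,262): print(v,im[v,342:398,2].astype(int).tolist())
E
```

```text
(array([0.5518, 0.0923, 0.1335]), np.float64(0.003982130835203139)) (array([0.4967, 0.0901, 0.1324]), np.float64(0.004595845537252243))
z.135 [0.5529 0.0909 0.137 ]
z.135 [0.494  0.0901 0.137 ]
[[ 0.4832 -0.2146]
 [ 0.4773 -0.3032]
 [ 0.3863 -0.2977]
 [ 0.3921 -0.209 ]] [ 0.4347 -0.2562]
sides [np.float64(0.0912), np.float64(0.0887), np.float64(0.0911), np.float64(0.0889)]
yaw -3.7773561808689777
yaw -3.734951677650983
355 [139, 140, 144, 146, 140, 140, 141, 132, 75, 94, 146, 146, 146, 146, 144, 145, 144, 143, 144, 143, 143, 142, 142, 143, 141, 140, 140, 139, 138, 138, 137, 134, 134, 132, 132, 130, 131, 129, 128, 128, 134, 118, 138, 141, 139, 140, 128, 68, 84, 85, 80, 79, 76, 80]
370 [144, 150, 150, 134, 148, 150, 150, 150, 135, 61, 98, 156, 154, 154, 153, 153, 154, 153, 157, 157, 157, 156, 155, 157, 158, 156, 155, 155, 156, 155, 155, 155, 153, 152, 153, 153, 153, 153, 151, 151, 151, 147, 130, 151, 151, 151, 148, 128, 76, 84, 85, 86, 91, 94]
385 [155, 172, 183, 181, 145, 148, 148, 147, 143, 124, 62, 100, 152, 155, 154, 154, 153, 154, 154, 152, 154, 155, 155, 153, 152, 153, 153, 154, 152, 152, 153, 153, 153, 153, 153, 154, 153, 153, 154, 154, 152, 152, 152, 140, 146, 147, 145, 138, 102, 52, 52, 57, 69, 70]
240 [157, 154, 150, 147, 141, 109, 69, 122, 149, 147, 148, 153, 149, 144, 142, 141, 141, 140, 142, 148, 151, 143, 144, 148, 149, 151, 154, 156, 153, 151, 153, 152, 152, 156, 157, 153, 150, 155, 157, 157, 158, 156, 154, 154, 151, 149, 150, 150, 147, 160, 164, 151, 141, 132, 128, 130]
262 [194, 192, 190, 187, 158, 99, 91, 127, 138, 137, 139, 140, 135, 131, 129, 126, 127, 130, 134, 141, 142, 142, 146, 149, 148, 145, 147, 152, 153, 152, 154, 149, 147, 150, 148, 154, 159, 164, 164, 156, 147, 147, 148, 153, 152, 152, 150, 149, 129, 113, 151, 172, 164, 150, 136, 130]
```

Stand centre measures (0.435,-0.256), yaw -3.75°, top 91×89 mm, close to the 93×90 given. The slab centre sits 70.5 mm behind the TCP. I'll carry it over.

```bash
python3 - <<'E'
from h import *
plan([.4393,-.1858,.113],86.25,4)
E
```

```text
[-0.727, -0.139, -0.005, 0.002, -0.0, 0.033]
[-0.73, -0.127, -0.005, 0.002, -0.0, 0.033]
[-0.732, -0.115, -0.005, 0.002, -0.0, 0.033]
[-0.733, -0.103, -0.004, 0.002, -0.0, 0.033]
```

play_rows --moves '[-0.06,-0.01,0,0,0,0,-0.18,-0.03,0,0,0,0.01,-0.34,-0.06,0,0,0,0.02,-0.53,-0.1,0,0,0,0.03,-0.73,-0.14,0,0,0,0.033]'

```text
clock: 12.55
position: [0.5002, 0.1389, 0.1089]
eef_rot: [2.239, 2.203, -0.0]
force: [1.3, 0.6, -1.4]
gripper_width: 0.0573
finger_force: 64.4
```

play_rows --moves '[-0.18,-0.03,0,0,0,0.01,-0.36,-0.06,0,0,0,0.02,-0.53,-0.09,0,0,0,0.03,-0.66,-0.115,0,0,0,0.033,-0.73,-0.127,0,0,0,0.033]'

```text
clock: 13.05
position: [0.4792, 0.0297, 0.1091]
eef_rot: [2.259, 2.183, 0.0]
force: [-0.1, 1.0, -1.6]
gripper_width: 0.0576
finger_force: 64.4
```

play_rows --moves '[-0.15,-0.02,0,0,0,0.01,-0.31,-0.04,0,0,0,0.02,-0.48,-0.07,0,0,0,0.03,-0.63,-0.1,0,0,0,0.033,-0.73,-0.115,0,0,0,0.033]'

```text
clock: 13.55
position: [0.4589, -0.0784, 0.1092]
eef_rot: [2.276, 2.165, 0.001]
force: [0.1, 0.2, -1.6]
gripper_width: 0.0577
finger_force: 64.4
```

play_rows --moves '[-0.15,-0.02,0,0,0,0.01,-0.33,-0.04,0,0,0,0.02,-0.53,-0.07,0,0,0,0.03,-0.68,-0.09,0,0,0,0.033,-0.73,-0.1,0,0,0,0.033]'

```text
clock: 14.05
position: [0.4388, -0.1874, 0.1092]
eef_rot: [2.294, 2.145, 0.002]
force: [0.4, 0.2, -2.1]
gripper_width: 0.0577
finger_force: 64.4
```

```bash
python3 - <<'E'
from h import *
np.set_printoptions(precision=4,suppress=True)
p,r,o=pose(); print(p,o['clock'],o['gripper_width'],o['force'])
plan([.4393,-.1858,.045],86.25,1)
E
```

```text
[ 0.4388 -0.1874  0.1092] 14.05 0.05771806070140504 [ 0.3523  0.1805 -2.1006]
[0.011, 0.002, 0.428, 0.003, -0.0, -0.004]
```

play_rows --moves '[0,0,0.08,0.003,0,-0.004,0.01,0,0.2,0.003,0,-0.004,0.01,0,0.32,0.003,0,-0.004,0.01,0,0.4,0.003,0,-0.004,0.01,0,0.425,0.003,0,-0.004]'

```text
clock: 14.55
position: [0.4389, -0.1826, 0.044]
eef_rot: [-2.288, -2.149, 0.001]
force: [0.2, 0.6, -0.8]
gripper_width: 0.0579
finger_force: 64.3
```

```bash
python3 - <<'E'
from h import *
p,r,o=pose(); print(p,o['force'])
im=snap('top','t7.png'); w=snap('side','s7.png')
cv2.imwrite('pics/v7.png',np.hstack([cv2.resize(w[230:350,220:380],(400,300)),cv2.resize(im[215:290,310:410],(400,300))])[:,:,::-1])
E
```

```text
[ 0.43886459 -0.18256189  0.04398314] [ 0.18249113  0.62299903 -0.77202054]
```

View pics/v7.png

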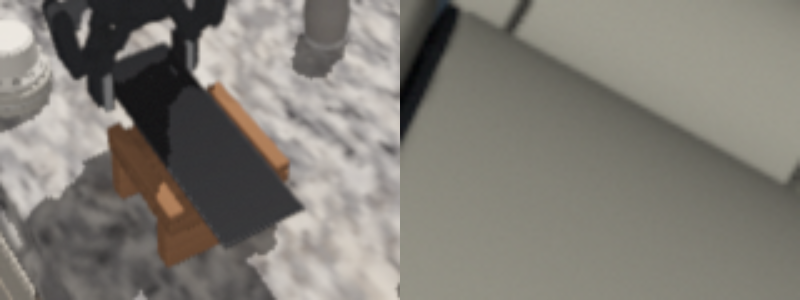

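The side view (left) shows the slab just above the stand, with end b's corners at crop (303,208) and (225,247). The top view is blocked by the arm. I'll check the alignment in the side camera against the stand's own corners.

```bash
python3 - <<'E'
from h import *
np.set_printoptions(precision=4,suppress=True)
cs=env.camera_info('side'); V=cs['view']
def proj(p): q=V[:3,:3]@p+V[:3,3]; return np.array([cs['fx']*q[0]/q[2]+cs['cx'],cs['fy']*q[1]/q[2]+cs['cy']])
im=cv2.imread('pics/side0.png'); hs=cv2.cvtColor(im,cv2.COLOR_BGR2HSV)
m=((hs[...,0]<16)&(hs[...,1]>110)&(hs[...,2]>60)).astype(np.uint8); k=np.zeros_like(m);k[255:340,255:345]=m[255:340,255:345]
c=max(cv2.findContours(k,0,2)[0],key=cv2.contourArea); print('hull',cv2.approxPolyDP(cv2.convexHull(c),2,True)[:,0].tolist())
C=np.array([.4347,-.2562]); a=np.radians(-3.75); ux=np.array([np.cos(a),np.sin(a)]); uy=np.array([-np.sin(a),np.cos(a)])
for sx in(-1,1):
  for sy in(-1,1): print('lip top outer',sx,sy,proj(np.r_[C+sx*.0465*ux+sy*.045*uy,.059]).round(1), 'inner',proj(np.r_[C+sx*.0345*ux+sy*.045*uy,.059]).round(1))
b1=onz(cs,341.2,313.2,.068);b2=onz(cs,310,328.8,.068)
for b in(b1,b2): print('b corner',b,'in stand frame',(b[:2]-C)@ux,(b[:2]-C)@uy)
print(np.linalg.norm(b1-b2))
d=b1-b2; print('end yaw',np.degrees(np.arctan2(d[1],d[0])))
# slab edge lines in s7: dark->others
s=cv2.imread('pics/s7.png'); g=s.max(2)
for v in range(285,326,8): print(v,[int(x) for x in g[v,265:350]])
plan([.4393,-.1858,.033],86.25,1)
E
```

```text
hull [[307, 264], [334, 294], [331, 312], [328, 316], [286, 335], [266, 304], [263, 282]]
lip top outer -1 -1 [287.4 316.6] inner [294.  313.5]
lip top outer -1 1 [261.9 280. ] inner [268.1 277.4]
lip top outer 1 -1 [336.3 294. ] inner [330.3 296.8]
lip top outer 1 1 [307.7 261.2] inner [302.1 263.5]
b corner [ 0.4545 -0.3447  0.068 ] in stand frame 0.025544404514661185 -0.08701448800854174
b corner [ 0.3974 -0.3416  0.068 ] in stand frame -0.03168042253506283 -0.08764292017833906
0.05722827760699129
end yaw -3.120813936238506
285 [93, 94, 92, 89, 87, 88, 88, 84, 82, 81, 82, 80, 70, 40, 28, 23, 22, 24, 24, 22, 22, 23, 33, 52, 53, 53, 53, 53, 54, 53, 53, 55, 54, 53, 53, 54, 53, 54, 54, 54, 53, 53, 54, 54, 54, 53, 54, 54, 54, 55, 54, 55, 60, 75, 95, 133, 166, 176, 176, 175, 176, 175, 166, 143, 140, 150, 163, 182, 196, 201, 193, 182, 173, 180, 194, 203, 202, 199, 198, 195, 192, 185, 179, 172, 169]
293 [94, 88, 83, 85, 88, 91, 97, 97, 95, 96, 95, 94, 92, 89, 90, 92, 94, 92, 70, 39, 28, 28, 48, 55, 55, 54, 54, 53, 53, 54, 53, 54, 54, 55, 55, 55, 54, 55, 55, 55, 55, 55, 55, 56, 55, 55, 55,
[... 1035 characters left out ...]
 94, 94, 94, 100, 101, 99, 99, 97, 94, 85, 71, 67, 58, 57, 57, 57, 58, 57, 58, 57, 58, 58, 57, 58, 57, 58, 57, 58, 56, 57, 58, 58, 59, 58, 58, 60, 60, 59, 60, 57, 61, 77, 99, 148, 187, 203, 210, 214, 213, 213, 215, 215, 213, 207, 200, 196, 197, 198, 193]
325 [76, 75, 74, 76, 85, 96, 104, 100, 94, 90, 93, 98, 103, 107, 110, 111, 108, 99, 92, 93, 97, 105, 110, 107, 108, 108, 108, 108, 107, 107, 106, 104, 105, 106, 106, 107, 108, 106, 106, 105, 103, 92, 67, 58, 61, 57, 59, 58, 61, 60, 67, 67, 59, 73, 88, 98, 107, 104, 102, 102, 105, 108, 110, 111, 123, 166, 198, 192, 182, 175, 174, 177, 183, 186, 184, 175, 162, 159, 165, 176, 183, 182, 178, 171, 166]
[-0.018, 0.001, 0.08, -0.002, -0.002, 0.006]
```

Seen in the side camera, the slab lies within ~1 mm laterally and within 1° of the stand. I'll lower it gently with a -3 mm y correction.

play_rows --moves '[-0.01,0.003,0,0,0,0,-0.02,0.004,0.01,-0.002,-0.002,0.006,-0.02,0.004,0.03,-0.002,-0.002,0.006,-0.02,0.004,0.05,-0.002,-0.002,0.006,-0.02,0.004,0.065,-0.002,-0.002,0.006]'

```text
clock: 15.15
position: [0.4402, -0.1872, 0.0359]
eef_rot: [2.293, 2.145, 0.001]
force: [0.3, 0.0, -0.4]
gripper_width: 0.058
finger_force: 64.4
```

play_rows --moves '[0,0,0.004,0,0,0,0,0,0.008,0,0,0,0,0,0.012,0,0,0,0,0,0.014,0,0,0,0,0,0.014,0,0,0]'

```text
clock: 15.65
position: [0.4402, -0.1872, 0.034]
eef_rot: [2.293, 2.145, 0.001]
force: [-0.6, -0.0, -1.0]
gripper_width: 0.058
finger_force: 64.4
```

play_rows --moves '[0.004,0,0.004,0,0,0,0.008,0,0.008,0,0,0,0.008,0,0.012,0,0,0,0.008,0,0.015,0,0,0,0.008,0,0.015,0,0,0]'

```text
clock: 16.15
position: [0.4403, -0.186, 0.0316]
eef_rot: [2.293, 2.145, 0.001]
force: [-0.5, -0.3, -1.9]
gripper_width: 0.0578
finger_force: 64.4
```

play_rows --moves '[0,0,0.003,0,0,0,0,0,0.005,0,0,0,0,0,0.007,0,0,0,0,0,0.008,0,0,0,0,0,0.008,0,0,0]'

```text
clock: 16.65
position: [0.4403, -0.186, 0.0305]
eef_rot: [2.293, 2.145, 0.001]
force: [-0.6, 0.2, -0.4]
gripper_width: 0.058
finger_force: 64.4
```

play_rows --moves '[0,0,0.003,0,0,0,0,0,0.005,0,0,0,0,0,0.006,0,0,0,0,0,0.006,0,0,0,0,0,0.006,0,0,0]'

```text
clock: 17.15
position: [0.4403, -0.186, 0.0297]
eef_rot: [2.293, 2.145, 0.001]
force: [-0.8, 1.4, 5.2]
gripper_width: 0.0579
finger_force: 64.7
```

The slab rests on the seat with 5 N of contact. I'll release it and retreat straight up.

play_rows --moves '[0,0,0,0,0,0,0,0,0,0,0,0,0,0,0,0,0,0,0,0,0,0,0,0,0,0,0,0,0,0]' --fingers 0

```text
clock: 17.65
position: [0.4403, -0.186, 0.0296]
eef_rot: [2.293, 2.145, 0.001]
force: [-0.2, -0.5, 0.3]
gripper_width: 0.0854
finger_force: 0.0
```

play_rows --moves '[0,0,0,0,0,0,0,0,0,0,0,0,0,0,-0.05,0,0,0,0,0,-0.15,0,0,0,0,0,-0.3,0,0,0]'

```text
clock: 18.15
position: [0.4397, -0.1856, 0.0749]
eef_rot: [-2.294, -2.146, 0.0]
force: [-0.1, -0.4, 1.0]
gripper_width: 0.0858
finger_force: 0.0
```

play_rows --moves '[0,0,-0.15,0,0,0,0,0,-0.35,0,0,0,0,0,-0.6,0,0,0,0,0,-0.85,0,0,0,0,0,-0.9,0,0,0]'

```text
clock: 18.65
position: [0.4414, -0.1865, 0.2138]
eef_rot: [2.289, 2.141, 0.003]
force: [-0.1, -0.1, -0.8]
gripper_width: 0.0854
finger_force: 0.0
```

play_rows --moves '[0.2,0,0,0,0,0,0.45,0,0,0,0,0,0.7,0,0,0,0,0,0.95,0,0,0,0,0,1,0,0,0,0,0]'

```text
clock: 19.15
position: [0.4493, -0.0332, 0.2094]
eef_rot: [2.291, 2.149, 0.001]
force: [-0.5, -0.8, -0.6]
gripper_width: 0.0853
finger_force: 0.0
```

play_rows --moves '[0.2,0,0,0,0,0,0.45,0,0,0,0,0,0.7,0,0,0,0,0,0.95,0,0,0,0,0,1,0,0,0,0,0]'

```text
clock: 19.65
position: [0.4599, 0.1161, 0.2093]
eef_rot: [2.291, 2.148, 0.001]
force: [0.0, 0.5, 0.2]
gripper_width: 0.0858
finger_force: 0.0
```

```bash
python3 - <<'E'
from h import *
p,r,o=pose(); print(p,o['force'])
im=snap('top','t8.png'); w=snap('side','s8.png')
cv2.imwrite('pics/v8.png',np.hstack([cv2.resize(w[130:355,150:450],(400,300)),cv2.resize(im[140:305,190:410],(400,300))])[:,:,::-1])
E
```

```text
[0.45985623 0.11608842 0.20929281] [0.00844519 0.5313054  0.19163169]
```

View pics/v8.png

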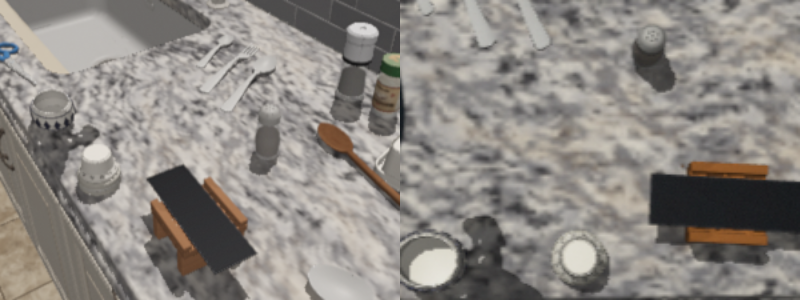

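The slab lies flat on the stand between the lips with both ends out, and the bystanders are in place. In the top crop (right), end a is at column 650 and the stand spans columns 688–768. I'll measure the centring.

```bash
python3 - <<'E'
from h import *
im=cv2.imread('pics/t8.png')[:,:,::-1]; ci=env.camera_info('top')
r,b,c=slabfit(im,ci,0.0535,(315,225,450,270)); print(r)
C=np.array([.4347,-.2562]); a=np.radians(-3.75); ux=np.array([np.cos(a),np.sin(a)]); uy=np.array([-np.sin(a),np.cos(a)])
print([((p-C)@ux,(p-C)@uy) for p in b])
i0=cv2.imread('pics/top0.png')
for n,(x0,y0,x1,y1) in dict(shaker=(315,145,345,185),timer=(268,262,308,300)).items():
    t=i0[y0+3:y1-3,x0+3:x1-3]; _,s,_,l=cv2.minMaxLoc(cv2.matchTemplate(im[y0-5:y1+5,x0-5:x1+5,::-1].copy(),t,5)); print(n,s,l)
E
```

```text
((0.4359774887561798, -0.2542048394680023), (0.17573124170303345, 0.05777563154697418), 85.95401763916016)
[(np.float64(-0.028197083217477752), np.float64(-0.08564077336914952)), (np.float64(0.029577808983635375), np.float64(-0.08593923452197955)), (np.float64(0.03048561084264157), np.float64(0.08978965437386519)), (np.float64(-0.02728928135847156), np.float64(0.09008811552669521))]
shaker 0.9984642863273621 (8, 8)
timer 0.9996082186698914 (8, 8)
```

The slab is centred to within ~2 mm and 0.3°, and the bystanders haven't moved. Handing in.

```bash
python3 -c "
from bench import env
print(env.sign_off())"
```

```text
the job is handed in; nothing more can be done
None
```

The slab lies flat on its stand between the lips, centred to about 2 mm; template matching shows the shaker and timer unmoved, the bowl looks in place in the pictures, and the job was handed in at about 20 s (no verdict was returned).

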